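# Register a seedling carrier in the corner of a transplanting plate

### The job

Take the six-cell seedling carrier (two by three cells) by its lifting spine, set it down on the open part of the aluminium locating plate, well clear of both steel stops and with its long side parallel to the long stop, and press it down firmly. Keeping it down on the plate, slide it squarely against the long stop first, then along that stop until its end also meets the short stop, and let go. Leave the square four-cell carrier where it stands.

Things in the scene. Friction and masses are not known exactly. Their poses are not given: they have to be found in the camera images.
- carrier6: Oblong grey six-cell (2 x 3) tray with seedlings, 88 mm (x) by 132 (y), 40 high, under 0.35 kg. Grip its upright central spine: 14 thick (x), 60 long (y), top 75 above the underside, free above the 40 rim. Seedlings, up to 55 high, stay over 30 from the centre in y. Origin: centre of underside, z up; a half turn makes no difference. Starts on the table.
- carrier4: Bystander: square grey four-cell (2 x 2) tray with seedlings, 88 by 88 mm, 40 high, with a like spine (14 by 60, top at 75). Origin: centre of its underside. It must stay where it stands.
- jig: Fixed aluminium locating plate, 175 mm (x) by 220 (y), 12 thick. Long steel stop: 220 along y, 16 thick, on the +x edge. Short steel stop: 70 along x, 16 thick, on the -y edge, its middle 27.5 from the plate's centre towards +x. Both rise 25 above the plate. The open part lies to -x and +y. Origin: centre of underside, on the table, z up. Its place and yaw vary.
- home (a point): Point on the plate's top face (12 mm above the table) where the centre of the six-cell tray's underside lies when it touches both stops, its y parallel to the long stop. Axes as the plate's: +x towards the long stop, -y towards the short one. The plate has room for the tray to stand 20 to 65 mm back from both stops (to -x and +y).

How it is judged (in metres and radians):
On the way, in this order (a step that is already met when the one before it is completed fails the run):
1. the six-cell carrier is pressed flat onto the plate with more than 7 N, at least 15 mm from both stops, its long side within 15 degrees of parallel to the long stop (contact force between carrier6 and jig above 7 N and x of carrier6 in the frame of home between -0.085 and -0.015 m and y of carrier6 in the frame of home between 0.015 and 0.085 m and z of carrier6 in the frame of home between -0.004 and 0.006 m and angle between carrier6's own z axis and vertical below 0.1 rad and angle between the y axis of carrier6 and the y axis of home, either way round below 0.26 rad), for 0.1 s.
2. the carrier, still down on the plate, is within 10 mm of the long stop while still more than 12 mm from the short stop and within 15 degrees of parallel to it (x of carrier6 in the frame of home between -0.01 and 0.006 m and y of carrier6 in the frame of home between 0.012 and 0.085 m and z of carrier6 in the frame of home below 0.008 m and angle between the y axis of carrier6 and the y axis of home, either way round below 0.26 rad), for 0.05 s.
At the end, for the whole second after the job is handed in: The six-cell carrier lies flat on the plate (within 6 mm in height and 0.1 rad of level), at rest, within 10 mm of the long stop and within 10 mm of the short stop, and its long side is parallel to the long stop within 10 degrees (x of carrier6 in the frame of home between -0.01 and 0.006 m and y of carrier6 in the frame of home between -0.006 and 0.01 m and z of carrier6 in the frame of home between -0.004 and 0.006 m and angle between carrier6's own z axis and vertical below 0.1 rad and angle between the y axis of carrier6 and the y axis of home, either way round below 0.175 rad and linear speed of carrier6 below 0.02 m/s); the robot touches nothing.
It fails at once if the square four-cell carrier is moved by more than 30 mm (distance of carrier4 from where it was at the start of the episode above 0.03 m).
It fails at once if the six-cell carrier is lowered into or lifted at its final place (within 12 mm of it across, 12 to 40 mm above the plate) instead of slid there (horizontal distance between carrier6 and home below 0.012 m and z of carrier6 in the frame of home between 0.012 and 0.04 m).
It also fails if it takes over 40 s, if anything falls off the work surface, if the arm or the gripper's body presses on something with over 40 N, if the wrist force passes 120 N, or if a joint passes its speed limit or range.

### The arm

A 6-joint arm with a two-finger parallel gripper is mounted at the origin on the work surface. World frame = base frame: x ahead of the robot, y to its left, z up, the work surface at z = 0. Lengths are in mm, angles in degrees, forces in N, time in s.
With the tool pointing down it reaches from about 300 to 850 mm from the base axis. Payload 4.2 kg.
Tool frame: the origin (TCP) lies midway between the tips of the shut fingers; the grasp point (between the pads) lies 19 mm behind it; x points along the fingers, y is the direction in which the jaws open and shut, and the axes are right-handed (so a half turn about x gives the same grasp; the last joint's range is limited). The gripper opens to 91 mm and grips with 3 to 60 N. Pads are 32 mm wide; open, the fingers measure 118 mm over their backs; the gripper's body (76 mm by 178 mm) begins 60 mm behind the grasp point.
Start: joints at [65.031, 18.312, 89.639, -0, 72.044, -1.146], TCP at [232.26, 526.024, 182.576] pointing down, gripper open.
Joint ranges: [-177.97, 177.97], [-48.28, 115.42], [12.27, 149.76], [-77.06, 257.06], [2.81, 150.46], [-146.56, 146.56]. Speed limits (degrees/s): [147.25, 147.25, 180, 180, 180, 180].

### API

Orientations are given as [roll, pitch, yaw] about the fixed x, y, z axes, in that order (R = Rz(yaw) Ry(pitch) Rx(roll)).
In Python, from workcell import * gives the robot as it stands.
- The arm moves only by the shell command python3 -m handwheel 'ROWS' [FORCE]. ROWS is a JSON object of lists of equal length, an entry for each row: "gripper": the closure, from 0 (fully open) to 1 (shut); "offset": the shift along the tool's x, y, z in mm, a list of three; "rot": the turn, a rotation vector about the tool's x, y, z in degrees, a list of three. A call has 1 to 5 rows; each row is the pose to reach, as a shift and turn from the pose commanded when the call began, along the tool's axes at that moment; what a row does not reach only later rows make up. A row lasts 1/12 s, in which the tool goes at most 41.7 mm and 7.16 degrees, less where a joint would pass 70% of its speed; a pose out of reach is approached as far as the arm can. A call with a gripper value outside its range is refused whole. The fingers move at their own pace and stop on an object; FORCE is the grip in N (left out, the last holds). Time passes only in rows, so rows that repeat a pose let the fingers close. It gives the time, the measured TCP pose, the force and the opening at its end, in the units of the state.
- state(): the state, without advancing time (a new reading comes with each control period).
- grab_frame(name): name is "scene" or "top"; returns the picture (420x560x3 uint8, red, green, blue); there is no depth.
- camera_params(name): a dict with "fx", "fy", "cx", "cy" (pixels), "k1" (the pictures are not rectified: a ray, as slopes to the right and down, at radius r is drawn at 1 + k1 r^2 times it, then the intrinsics apply), "position" and "attitude" of the camera in the world. Camera axes: x right, y up, looking along -z (the intrinsics and any distortion apply to the point x, -y, -z); pixel columns grow to the right and rows downward; lengths in mm; the calibration is good to about 2 mm. A picture is of the moment at which its call begins. camera_params takes no time and is no camera call.
- job_done(): hands the job in, once; it reports no verdict.
The state is a dict: "time_s": time; "qpos": joint angles; "qvel": joint speeds; "effort": joint torques, N m; "ee_pos": TCP position; "ee_rot": TCP orientation; "force": force on the tool from outside, world axes, zero at the start; "torque": the same for the moment, N m; "gripper_width": finger opening in mm.
Only numpy, scipy, OpenCV 4.12 (cv2) and the standard library are available. Lean on these libraries where they do the work, as an engineer would, in place of code of your own. Each camera call takes 0.05 s, during which the arm holds its last target.

## Working session

There is one attempt and no reset: what is moved stays moved. The work goes in short steps, Python scripts to look and compute and a shell command to move; the robot and the scene stay as the last step left them, time stands still between calls to the robot, and variables do not carry over. Pictures are saved under pics/ and viewed, and the job is handed in when it is done.

```bash
ls; mkdir -p pics; python3 - <<'E'
from workcell import *
import cv2
for n in("scene","top"):
    cv2.imwrite(f"pics/{n}0.png",cv2.cvtColor(grab_frame(n),cv2.COLOR_RGB2BGR)); print(n,camera_params(n))
print(state())
E
```

```text
pics
scene {'fx': 454.4378395899572, 'fy': 454.4378395899572, 'cx': 279.5581802094251, 'cy': 207.9688950199085, 'k1': 0.02254831607218548, 'position': array([1058.58404041,   -3.61455484,  843.47576661]), 'attitude': array([31.54453014, -0.86279741, 87.77175817])}
top {'fx': 458.3913561729146, 'fy': 458.3913561729146, 'cx': 278.00717068824736, 'cy': 214.30167757828585, 'k1': -0.016360723058420543, 'position': array([469.28467909,  32.08783748, 930.96108347]), 'attitude': array([  4.87818404,  -1.09183826, -88.84254295])}
{'time_s': 0.1, 'qpos': array([ 6.50290346e+01,  1.83495075e+01,  8.96978543e+01, -5.69430748e-04,
        7.20421627e+01, -1.14485826e+00]), 'qvel': array([-0.03503006, -0.11128167, -0.16041769,  0.08502688, -0.01766541,
        0.0123234 ]), 'effort': array([ 2.15462974e-04, -4.13331020e+01, -2.32510471e+01,  7.27938535e-02,
        4.22184798e-02, -2.51895239e-05]), 'ee_pos': array([232.0702504 , 525.56811865, 181.79962346]), 'ee_rot': array([ -90.79835583,   89.91047391, -114.624287  ]), 'force': array([-0.43860133,  0.45883281, -0.23952568]), 'torque': array([ 0.00852299,  0.04499238, -0.01388782]), 'gripper_width': 90.85169755369125}
```

View pics/scene0.png

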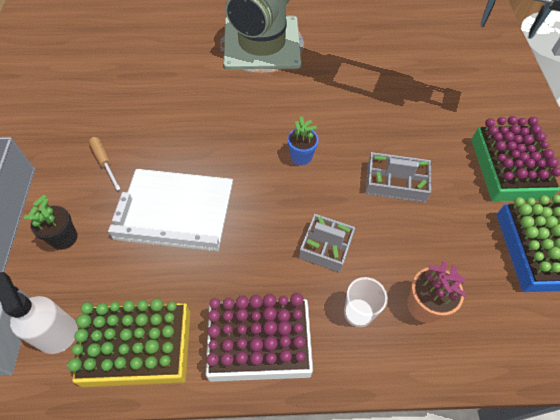

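View pics/top0.png

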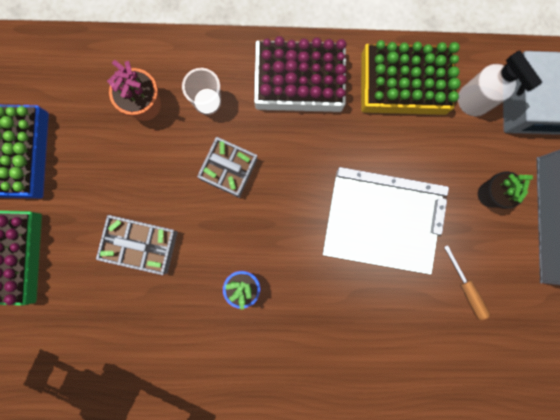

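The top view shows carrier6 at about (135,245), carrier4 at (228,166), and the plate at (388,222). The long stop is on the plate's upper edge (world +x) and the short stop on its right edge (-y). I'll zoom in for the corners.

```bash
cat > h.py <<'E'
import numpy as np, cv2
from scipy.spatial.transform import Rotation as R
from workcell import *
def ray(n,px):
    c=camera_params(n)
    K=np.array([[c['fx'],0,c['cx']],[0,c['fy'],c['cy']],[0,0,1]])
    u=cv2.undistortPoints(np.array(px,float).reshape(-1,1,2),K,np.array([c['k1'],0,0,0,0])).reshape(-1,2)
    d=np.c_[u[:,0],-u[:,1],-np.ones(len(u))]
    return np.array(c['position']),R.from_euler('xyz',c['attitude'],degrees=True).apply(d)
def onz(n,px,z):
    p,d=ray(n,px); return (p+d*((z-p[2])/d[:,2])[:,None])
def proj(n,P):
    c=camera_params(n); q=R.from_euler('xyz',c['attitude'],degrees=True).inv().apply(np.atleast_2d(P)-c['position'])
    s=np.c_[q[:,0],-q[:,1]]/-q[:,2:]; s*=1+c['k1']*(s**2).sum(1,keepdims=True)
    return s*[c['fx'],c['fy']]+[c['cx'],c['cy']]
E
python3 - <<'E'
import cv2
a=cv2.imread('pics/top0.png'); s=cv2.imread('pics/scene0.png')
def crop(i,x,y,w,h,k,n): cv2.imwrite(n,cv2.resize(i[y:y+h,x:x+w],None,fx=k,fy=k,interpolation=cv2.INTER_CUBIC))
crop(a,90,205,100,75,8,'pics/c6.png'); crop(a,315,160,140,120,5,'pics/jig.png')
crop(s,360,140,80,70,8,'pics/c6s.png')
E
```

```text
(no output)
```

View pics/c6.png

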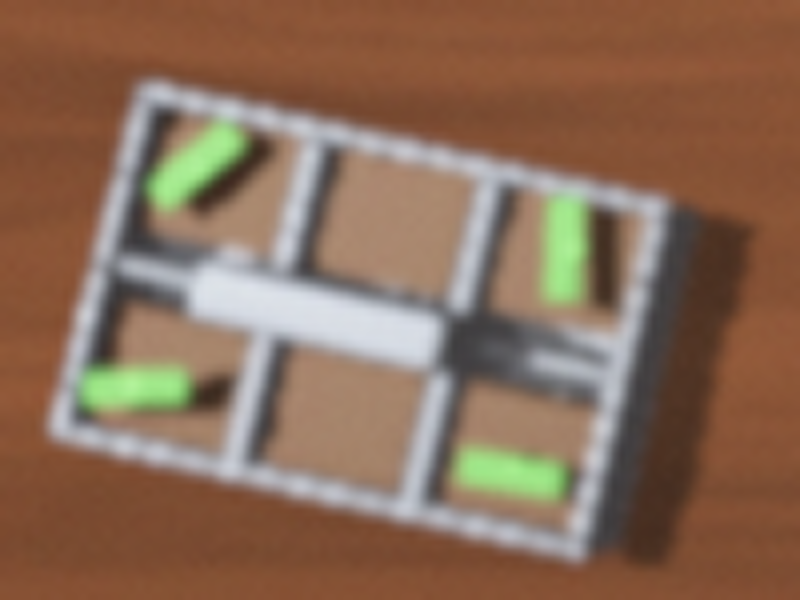

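View pics/jig.png

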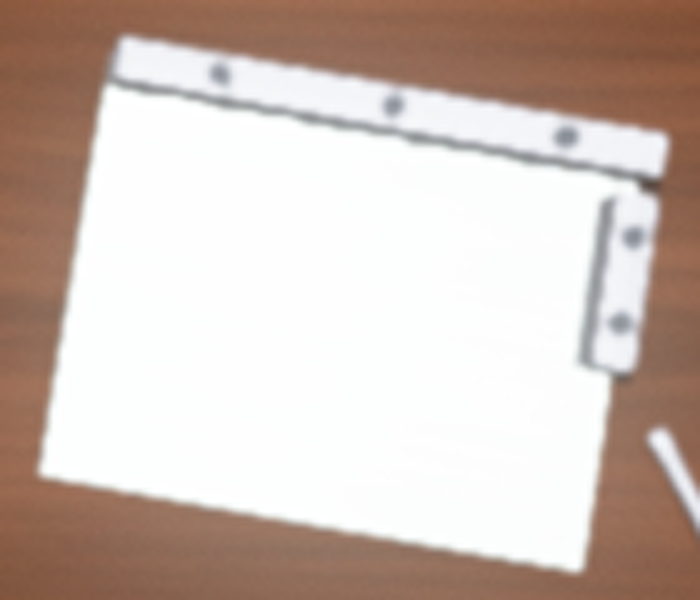

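View pics/c6s.png

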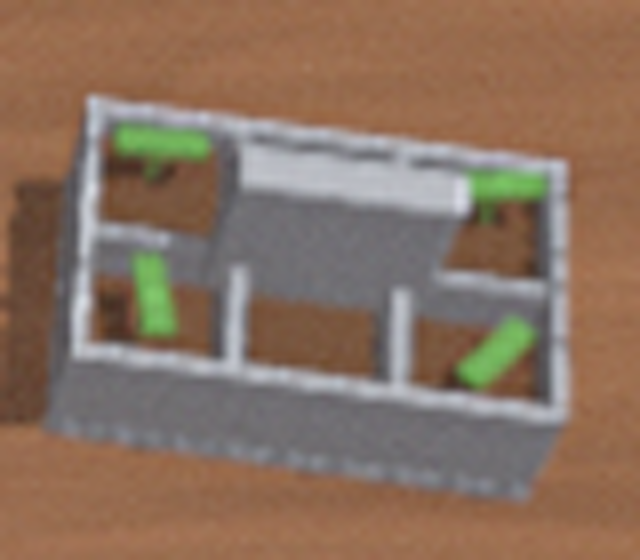

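```bash
python3 - <<'E'
from h import *
np.set_printoptions(precision=1,suppress=True)
f=lambda p,o,k:(np.array(p,float)+.5)/k-.5+o
def show(nm,n,p,z):
    w=onz(n,p,z); e=np.roll(w,-1,0)-w
    print(nm,w[:,:2].tolist() and w[:,:2].round(1).tolist(),'c',w.mean(0),'L',np.linalg.norm(e,axis=1),'ang',np.degrees(np.arctan2(e[:,1],e[:,0])))
    return w
T=lambda p:f(p,(90,205),8); S=lambda p:f(p,(360,140),8); J=lambda p:f(p,(315,160),5)
show('rimT','top',T([(143,80),(670,198),(588,560),(52,435)]),40)
show('spT','top',T([(200,265),(445,320),(437,366),(188,312)]),75)
show('rimS','scene',S([(92,97),(567,163),(564,420),(72,355)]),40)
show('spS','scene',S([(240,147),(470,178),(467,212),(240,187)]),75)
show('long','top',J([(120,37),(668,133),(660,180),(112,80)]),37)
show('short','top',J([(612,196),(660,198),(632,376),(588,364)]),37)
show('front','top',J([(38,475),(584,572)]),12)
E
```

```text
rimT [[537.9, 347.8], [512.0, 219.0], [424.6, 235.3], [451.8, 365.3]] c [481.6 291.9  40. ] L [131.3  89.  132.8  87.9] ang [-101.4  169.5   78.2  -11.5]
spT [[492.4, 320.0], [480.9, 262.7], [470.2, 264.0], [481.5, 322.2]] c [481.3 292.2  75. ] L [58.5 10.8 59.2 11.2] ang [-101.4  172.6   79.   -11.5]
rimS [[423.7, 239.4], [450.7, 368.3], [536.0, 349.3], [511.2, 221.3]] c [480.4 294.6  40. ] L [131.8  87.3 130.4  89.4] ang [  78.2  -12.6 -100.9  168.4]
spS [[469.3, 265.9], [481.4, 325.3], [492.6, 322.3], [482.6, 263.7]] c [481.5 294.3  75. ] L [60.6 11.5 59.4 13.5] ang [ 78.5 -15.1 -99.6 170.6]
long [[642.6, -101.5], [609.3, -320.4], [590.4, -317.0], [625.3, -98.5]] c [ 616.9 -209.3   37. ] L [221.4  19.2 221.2  17.6] ang [-98.6 169.7  80.9  -9.9]
short [[583.6, -297.6], [583.2, -316.9], [512.5, -304.9], [516.8, -287.5]] c [ 549.  -301.7   37. ] L [19.2 71.8 18.  67.6] ang [-91.1 170.4  76.   -8.7]
front [[469.1, -73.9], [434.6, -294.1]] c [ 451.8 -184.    12. ] L [222.9 222.9] ang [-98.9  81.1]
```

```bash
cat >> h.py <<'E'
def go(p,jaw,st=None):
    "offset/rotvec to TCP p, tool x down, tool y at world angle jaw (mod 180)"
    s=state(); Rc=R.from_euler('xyz',s['ee_rot'],degrees=True); M=Rc.as_matrix()
    best=None
    for a in (jaw,jaw+180):
        y=np.array([np.cos(np.radians(a)),np.sin(np.radians(a)),0]); x=np.array([0,0,-1.])
        Rt=R.from_matrix(np.c_[x,y,np.cross(x,y)]); v=(Rc.inv()*Rt).as_rotvec(degrees=True)
        if best is None or np.linalg.norm(v)<np.linalg.norm(best): best=v
    print('t',s['time_s'],'tcp',s['ee_pos'].round(1),'jaw',np.degrees(np.arctan2(M[1,1],M[0,1])).round(2),'F',s['force'].round(1),'w',round(s['gripper_width'],1),'q',s['qpos'].round(0))
    print('offset',(M.T@(np.array(p)-s['ee_pos'])).round(1),'rot',best.round(2), 'zaxis',M[:,2].round(3))
E
python3 -c "
from h import *
go([481.3,293.2,110],-11.5); go([481.3,293.2,45],-11.5)"
```

```text
t 0.1 tcp [232.1 525.6 181.8] jaw 66.17 F [-0.4  0.5 -0.2] w 90.9 q [65. 18. 90. -0. 72. -1.]
offset [  72.  -111.8  321.9] rot [7.767e+01 6.000e-02 8.000e-02] zaxis [ 0.915 -0.404 -0.   ]
t 0.1 tcp [232.1 525.6 181.8] jaw 66.17 F [-0.4  0.5 -0.2] w 90.9 q [65. 18. 90. -0. 72. -1.]
offset [ 137.  -111.7  321.9] rot [7.767e+01 6.000e-02 8.000e-02] zaxis [ 0.915 -0.404 -0.   ]
```

```bash
python3 -m handwheel '{"gripper":[0,0,0,0,0],"offset":[[0,-22,64],[0,-44,128],[10,-66,192],[20,-88,256],[30,-112,322]],"rot":[[7,0,0],[14,0,0],[21,0,0],[28,0,0],[35,0,0]]}' 20; python3 -c "
from h import *
go([481.3,293.2,110],-11.5)"
```

```text
time_s: 0.52
ee_pos: [385.3, 383.3, 169.0]
ee_rot: [117.9, 90.0, 58.7]
force: [0.0, 1.3, 0.5]
gripper_width: 91.2
t 0.5167 tcp [385.3 383.3 169. ] jaw 30.87 F [0.  1.3 0.5] w 91.2 q [44. 16. 95.  0. 69. 13.]
offset [ 59.   36.1 126.6] rot [42.37 -0.   -0.  ] zaxis [ 0.513 -0.858 -0.   ]
```

```bash
python3 -m handwheel '{"gripper":[0,0,0],"offset":[[0,0,0],[0,0,0],[0,0,0]],"rot":[[0,0,0],[0,0,0],[0,0,0]]}' >/dev/null; python3 -c "
from h import *
go([481.3,293.2,110],-11.5)"
```

```text
t 0.7667 tcp [384.1 384.9 169. ] jaw 31.18 F [-0.5  0.4 -0.1] w 91.3 q [44. 16. 95.  0. 69. 13.]
offset [ 58.9  35.7 128.8] rot [ 4.268e+01 -2.000e-02  5.000e-02] zaxis [ 0.518 -0.856 -0.001]
```

```bash
python3 -m handwheel '{"gripper":[0,0,0,0,0],"offset":[[10,7,26],[20,14,52],[30,22,78],[40,29,104],[59,36,129]],"rot":[[7,0,0],[14,0,0],[21,0,0],[28,0,0],[35,0,0]]}' >/dev/null;  python3 -m handwheel '{"gripper":[0,0,0,0,0],"offset":[[0,0,0],[0,0,0],[0,0,0],[0,0,0],[0,0,0]],"rot":[[4,0,0],[7.7,0,0],[7.7,0,0],[7.7,0,0],[7.7,0,0]]}' >/dev/null;python3 -c "
from h import *
import cv2
go([481.3,293.2,110],-11.5)
cv2.imwrite('pics/s1.png',cv2.cvtColor(grab_frame('scene'),cv2.COLOR_RGB2BGR))"
```

```text
t 1.6 tcp [481.4 294.3 110.5] jaw -11.32 F [ 0.4 -0.2 -0.2] w 91.2 q [30. 20. 97.  0. 62. 42.]
offset [0.5 0.1 1.1] rot [ 0.18 -0.03 -0.02] zaxis [-0.196 -0.981 -0.001]
```

View pics/s1.png

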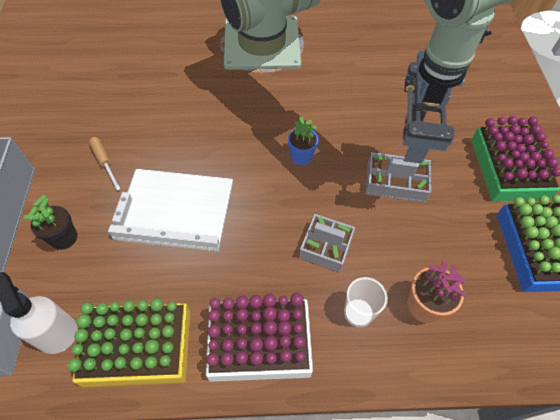

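The gripper sits over the spine at about (405,165), with the jaws across it. Descending and closing.

```bash
python3 -m handwheel '{"gripper":[0,0,0,0,0],"offset":[[20,0,1],[40,0,1],[55,0,1],[65,0,1],[65,0,1]],"rot":[[0,0,0],[0,0,0],[0,0,0],[0,0,0],[0,0,0]]}' ;  python3 -m handwheel '{"gripper":[0.85,0.95,1,1,1],"offset":[[0,0,0],[0,0,0],[0,0,0],[0,0,0],[0,0,0]],"rot":[[0,0,0],[0,0,0],[0,0,0],[0,0,0],[0,0,0]]}' 30;python3 -m handwheel '{"gripper":[1,1,1,1,1],"offset":[[0,0,0],[0,0,0],[0,0,0],[0,0,0],[0,0,0]],"rot":[[0,0,0],[0,0,0],[0,0,0],[0,0,0],[0,0,0]]}'
```

```text
time_s: 2.07
ee_pos: [480.2, 291.7, 43.4]
ee_rot: [-49.4, 89.8, -150.8]
force: [-0.2, -0.3, -0.1]
gripper_width: 91.4
time_s: 2.48
ee_pos: [482.2, 292.3, 46.0]
ee_rot: [133.9, 89.9, 32.4]
force: [0.1, 0.1, -0.5]
gripper_width: 60.7
time_s: 2.9
ee_pos: [481.8, 292.1, 45.2]
ee_rot: [156.5, 90.0, 55.0]
force: [0.2, 0.2, 0.7]
gripper_width: 27.6
```

```bash
python3 -m handwheel '{"gripper":[1,1,1,1,1],"offset":[[0,0,0],[0,0,0],[0,0,0],[0,0,0],[0,0,0]],"rot":[[0,0,0],[0,0,0],[0,0,0],[0,0,0],[0,0,0]]}' 30
python3 -m handwheel '{"gripper":[1,1,1,1,1],"offset":[[-10,0,0],[-30,0,0],[-60,0,0],[-90,0,0],[-120,0,0]],"rot":[[0,0,0],[0,0,0],[0,0,0],[0,0,0],[0,0,0]]}' 
python3 -c "
from h import *
import cv2
go([524.3,-178,172],-8.9)
for n in ('scene','top'): cv2.imwrite('pics/l_'+n+'.png',cv2.cvtColor(grab_frame(n),cv2.COLOR_RGB2BGR))"
```

```text
time_s: 3.32
ee_pos: [481.8, 292.1, 45.2]
ee_rot: [-179.1, 90.0, 79.4]
force: [0.5, -0.2, 0.5]
gripper_width: 0.7
time_s: 3.73
ee_pos: [481.6, 292.0, 167.2]
ee_rot: [143.8, 90.0, 42.3]
force: [0.9, 0.6, 0.4]
gripper_width: 0.4
t 3.7333 tcp [481.6 292.  167.2] jaw -11.52 F [0.9 0.6 0.4] w 0.4 q [30. 18. 93.  0. 70. 42.]
offset [ -4.8 135.7 452. ] rot [-2.62 -0.01 -0.01] zaxis [-0.2  -0.98 -0.  ]
```

View pics/l_scene.png

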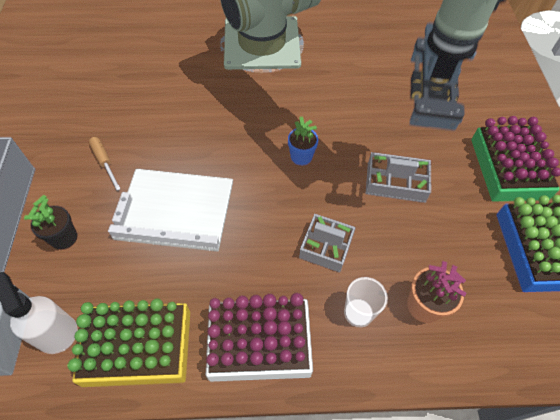

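The grip missed: the fingers shut to 0.4 mm, and the tray still stands at (400,177) with the gripper empty above it. I'll check where the TCP projects in both views.

```bash
python3 -c "
from h import *
import cv2
s=state(); 
print(s['ee_pos'])
for n,f in (('scene','l_scene'),('top','l_top')):
    i=cv2.imread('pics/%s.png'%f)
    for P,c in ((s['ee_pos'],(0,0,255)),([481.3,293.2,75],(255,0,255)),(s['ee_pos']+[0,0,60],(0,255,255))):
        p=proj(n,P)[0]; print(n,P,p); cv2.drawMarker(i,tuple(int(round(v)) for v in p),c,0,8,1)
    x,y=(350,60) if n=='scene' else (60,150)
    cv2.imwrite('pics/d_%s.png'%n,cv2.resize(i[y:y+160,x:x+200],None,fx=3.5,fy=3.5))
"
```

```text
[484.92390148 293.92192018 171.61406577]
scene [484.92390148 293.92192018 171.61406577] [416.38514335 133.18379186]
scene [481.3, 293.2, 75] [403.27659035 162.12114734]
scene [484.92390148 293.92192018 231.61406577] [425.39924593 111.30439937]
top [484.92390148 293.92192018 171.61406577] [110.4989043  240.58475346]
top [481.3, 293.2, 75] [128.7170669  244.00475289]
top [484.92390148 293.92192018 231.61406577] [ 96.88261749 239.47644641]
```

View pics/d_scene.png

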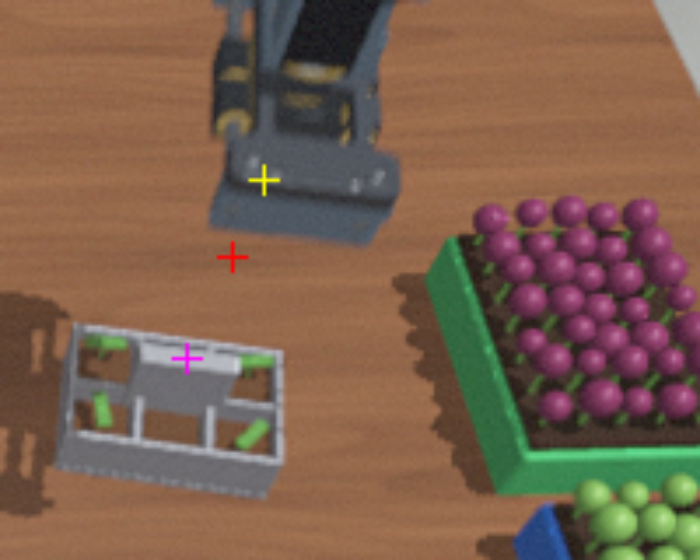

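View pics/d_top.png

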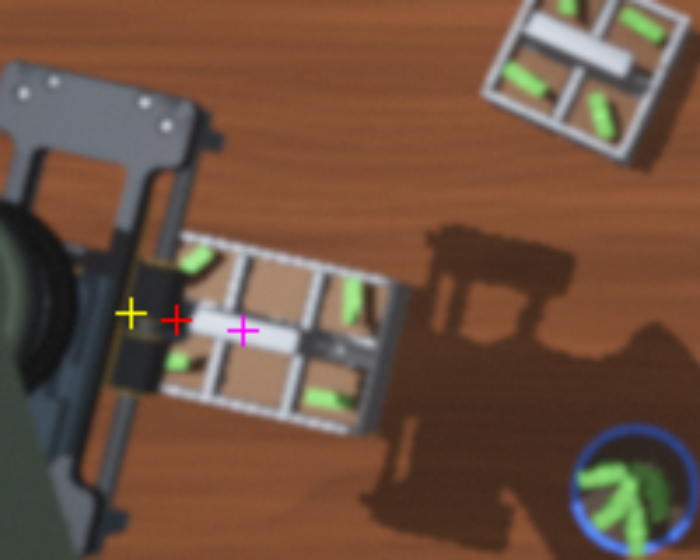

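View pics/l_top.png

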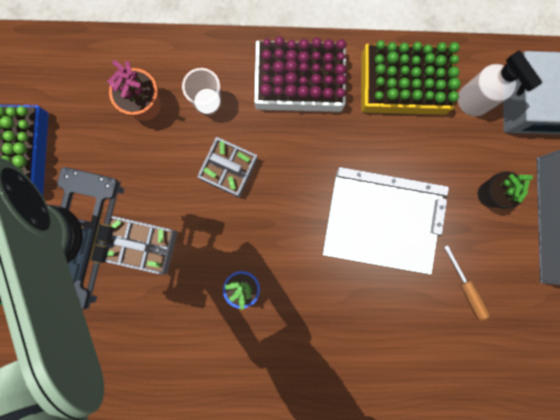

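```bash
python3 -c "
from h import *
import cv2
a=cv2.imread('pics/l_top.png')[160:310,50:130]; s=cv2.imread('pics/l_scene.png')[60:140,400:475]
cv2.imwrite('pics/z_top.png',cv2.resize(a,None,fx=4,fy=4,interpolation=2)); cv2.imwrite('pics/z_sc.png',cv2.resize(s,None,fx=7,fy=7,interpolation=2))
"
```

```text
(no output)
```

View pics/z_top.png

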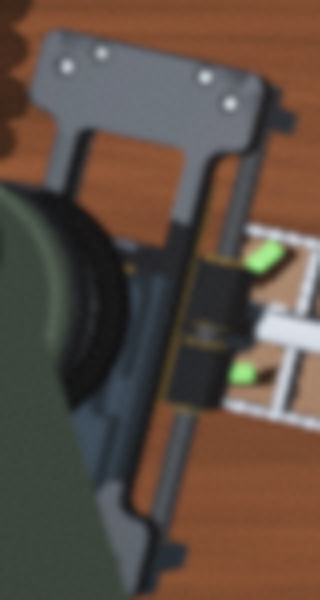

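View pics/z_sc.png

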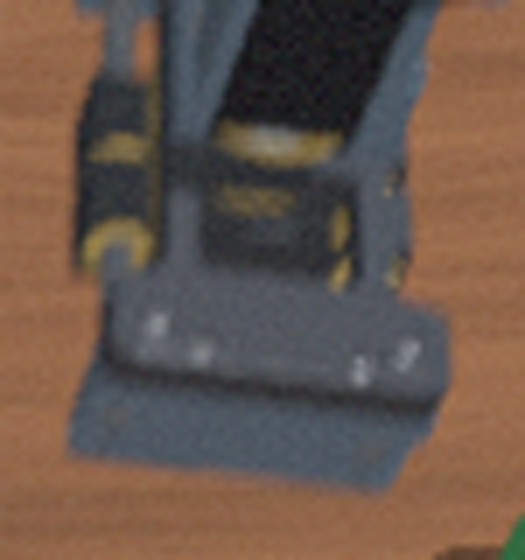

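```bash
python3 -c "
from h import *
t=(np.array([(68,66),(102,53),(205,77),(231,103)])+.5)/4-.5+[50,160]
s=(np.array([(408,352),(360,370),(200,350),(155,323)])+.5)/7-.5+[400,60]
a,u=ray('top',t); b,v=ray('scene',s)
for i in range(4):
    A=np.c_[u[i],-v[i]]; k=np.linalg.lstsq(A,b-a,rcond=None)[0]; p=a+k[0]*u[i]; q=b+k[1]*v[i]; print(((p+q)/2).round(1),np.linalg.norm(p-q).round(1))
S=state();print(S['ee_pos'],S['ee_rot'],S['qpos'],S['gripper_width'])
"
```

```text
[566.4 303.8 320.7] 3.3
[571.1 292.4 320.3] 4.0
[563.8 258.  320. ] 3.6
[555.3 249.2 319.8] 2.9
[484.92390148 293.92192018 171.61406577] [132.12374935  89.30192236  30.59786029] [3.00545233e+01 1.76037265e+01 9.23118476e+01 7.07242628e-03
 6.93863798e+01 4.15779628e+01] 0.413071392213418
```

```bash
python3 -c "
from h import *
import cv2
for z in (200,220,240,250,260): print(z,proj('scene',[572,276,z]))
i=cv2.imread('pics/s1.png')
for z,c in ((110,(0,0,255)),(129,(0,255,255)),(189,(255,0,255))):
  for d in (-59,0,59):
    p=proj('scene',[481.4+d*.98,294.3-d*.2,z])[0]; cv2.circle(i,tuple(int(round(v)) for v in p),1,c,-1)
cv2.imwrite('pics/s1z.png',cv2.resize(i[80:210,360:460],None,fx=5,fy=4.5,interpolation=2))
"
```

```text
200 [[420.28332967 160.27988882]]
220 [[423.49931628 153.25048866]]
240 [[426.85949045 145.90948325]]
250 [[428.59675629 142.1154822 ]]
260 [[430.37391631 138.23535595]]
```

View pics/s1z.png

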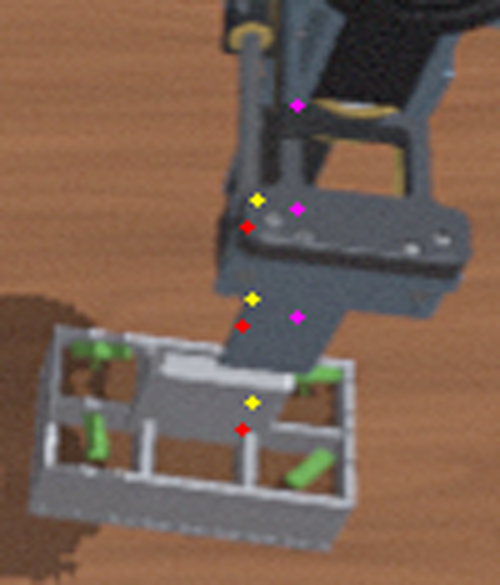

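Both views agree with the reported position in x and y. In height, the gripper body and the fingers look about 40 mm above where the reported TCP puts them. I'll fit the finger's lower edge in this open-gripper frame.

```bash
python3 -c "
from h import *
px=np.array([[404.4,160],[423.6,162.7]])
ax=np.array([np.cos(np.radians(-11.4)),np.sin(np.radians(-11.4)),0])
tcp=np.array([481.4,294.3,110.5])
c,v=ray('scene',px)
for D in (50,55,59):
    k=((tcp+D*ax-c)@ax)/(v@ax); P=c+v*k[:,None]; print(D,P.round(1),np.linalg.norm(P[1]-P[0]).round(1))
"
```

```text
50 [[527.5 270.  143.2]
 [534.8 306.1 142.8]] 36.9
55 [[532.1 267.6 149.3]
 [539.3 303.4 148.9]] 36.5
59 [[535.8 265.7 154.2]
 [543.  301.2 153.8]] 36.3
```

The finger tips really sit about 43 mm above the reported TCP (154 against 110.5 mm), and the body agrees at about +38 mm. Closing at a reported 45 mm therefore passed over the 75 mm spine. I'll open half way, which fits inside the middle cells, then descend and measure again before gripping.

```bash
for i in 1; do python3 -m handwheel '{"gripper":[0.5,0.5,0.5,0.5,0.5],"offset":[[20,0,0],[40,0,0],[60,0,0],[80,0,0],[108,0,0]],"rot":[[0,0,0],[0,0,0],[0,0,0],[0,0,0],[0,0,0]]}' 30; done; python3 -m handwheel '{"gripper":[0.5,0.5,0.5,0.5,0.5],"offset":[[0,0,0],[0,0,0],[0,0,0],[0,0,0],[0,0,0]],"rot":[[0,0,0],[0,0,0],[0,0,0],[0,0,0],[0,0,0]]}'
python3 -c "
from h import *
import cv2
go([481.3,293.2,10],-11.5)
i=grab_frame('scene')[:,:,::-1]; cv2.imwrite('pics/m_s.png',i); cv2.imwrite('pics/m_z.png',cv2.resize(i[90:215,360:460],None,fx=5,fy=5,interpolation=2))"
```

```text
time_s: 4.25
ee_pos: [482.7, 292.6, 57.7]
ee_rot: [132.4, 89.8, 30.8]
force: [0.2, 0.5, -0.1]
gripper_width: 31.0
time_s: 4.67
ee_pos: [482.8, 292.7, 58.9]
ee_rot: [132.3, 89.8, 30.8]
force: [0.6, 1.5, 0.2]
gripper_width: 45.7
t 4.6667 tcp [482.8 292.7  58.9] jaw -11.52 F [0.6 1.5 0.2] w 45.7 q [ 30.  23. 101.   0.  55.  42.]
offset [48.9 -1.7 -0.1] rot [-0.02 -0.12 -0.14] zaxis [-0.2   -0.98  -0.002]
```

View pics/m_z.png

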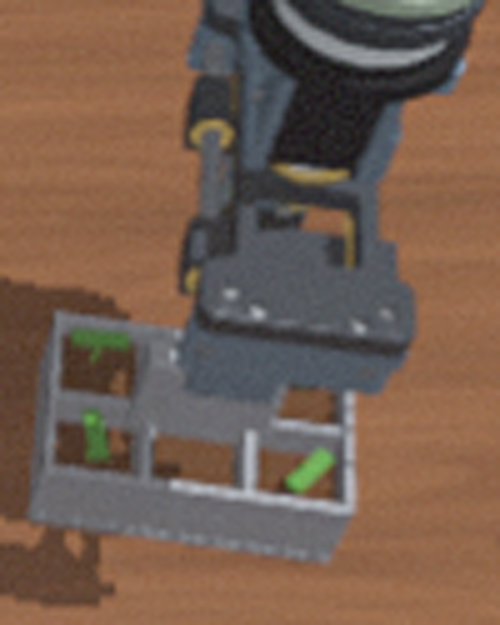

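```bash
python3 -c "
from h import *
ax=np.array([np.cos(np.radians(-11.5)),np.sin(np.radians(-11.5)),0]); 
for px,tcp in (([[360+380/5,90+390/5],[360+187/5,90+385/5]],[482.8,292.7,58.9]),([[410,124.3],[454.3,130]],[484.9,293.9,171.6])):
  c,v=ray('scene',px); tcp=np.array(tcp)
  k=((tcp+89*ax-c)@ax)/(v@ax); P=c+v*k[:,None]; print(P.round(1), (P-tcp)[:,2], np.linalg.norm(P[0]-P[1]))
"
```

```text
[[576.9 308.7 182.3]
 [563.6 243.6 170.1]] [123.386293   111.19007591] 67.54594000709362
[[564.  236.3 286.5]
 [578.1 305.6 286.4]] [114.92527073 114.84754335] 70.66796888168896
```

```bash
python3 -m handwheel '{"gripper":[0.5,0.5,0.5,0.5,0.5],"offset":[[12,-1,0],[24,-1,0],[36,-1,0],[44,-1,0],[50,-1,0]],"rot":[[0,0,0],[0,0,0],[0,0,0],[0,0,0],[0,0,0]]}' 30; python3 -m handwheel '{"gripper":[0.5,0.5,0.6,0.8,0.9],"offset":[[0,0,0],[0,0,0],[0,0,0],[0,0,0],[0,0,0]],"rot":[[0,0,0],[0,0,0],[0,0,0],[0,0,0],[0,0,0]]}'; python3 -m handwheel '{"gripper":[1,1,1,1,1],"offset":[[0,0,0],[0,0,0],[0,0,0],[0,0,0],[0,0,0]],"rot":[[0,0,0],[0,0,0],[0,0,0],[0,0,0],[0,0,0]]}';python3 -m handwheel '{"gripper":[1,1,1,1,1],"offset":[[0,0,0],[0,0,0],[0,0,0],[0,0,0],[0,0,0]],"rot":[[0,0,0],[0,0,0],[0,0,0],[0,0,0],[0,0,0]]}'
```

```text
time_s: 5.13
ee_pos: [480.8, 292.3, 7.0]
ee_rot: [159.1, 90.0, 57.6]
force: [-0.2, -1.0, 0.7]
gripper_width: 45.2
time_s: 5.55
ee_pos: [481.2, 292.5, 7.8]
ee_rot: [133.7, 89.9, 32.2]
force: [0.3, -0.0, -0.5]
gripper_width: 28.6
time_s: 5.97
ee_pos: [480.5, 292.4, 7.5]
ee_rot: [-102.7, 90.0, 155.7]
force: [-2.8, -0.0, 4.0]
gripper_width: 13.7
time_s: 6.38
ee_pos: [480.4, 292.3, 7.5]
ee_rot: [-96.2, 90.0, 162.3]
force: [-4.4, 0.4, 4.0]
gripper_width: 13.9
```

Gripped: the opening is 13.9 mm, matching the spine. Lifting.

```bash
python3 -m handwheel '{"gripper":[1,1,1,1,1],"offset":[[-8,0,0],[-30,0,0],[-60,0,0],[-90,0,0],[-120,0,0]],"rot":[[0,0,0],[0,0,0],[0,0,0],[0,0,0],[0,0,0]]}' 45;python3 -m handwheel '{"gripper":[1,1,1],"offset":[[0,0,0],[0,0,0],[0,0,0]],"rot":[[0,0,0],[0,0,0],[0,0,0]]}'
python3 -c "
from h import *
import cv2
go([524.3,-178,128],-8.9)
i=grab_frame('scene')[:,:,::-1]; cv2.imwrite('pics/n_s.png',i)"
```

```text
time_s: 6.8
ee_pos: [480.9, 291.7, 128.0]
ee_rot: [1.3, 89.9, -100.2]
force: [0.1, 0.6, -3.0]
gripper_width: 13.6
time_s: 7.05
ee_pos: [480.1, 291.5, 126.0]
ee_rot: [-38.9, 89.9, -140.4]
force: [0.1, 0.3, -3.8]
gripper_width: 13.8
t 7.05 tcp [480.1 291.5 126. ] jaw -11.52 F [ 0.1  0.3 -3.8] w 13.8 q [30. 20. 96. -0. 64. 42.]
offset [ -1.4 137.1 451.3] rot [-2.62  0.1   0.08] zaxis [-0.2   -0.98   0.002]
```

View pics/n_s.png

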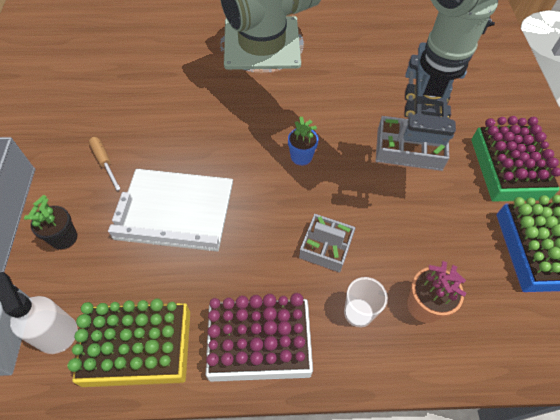

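The tray is lifted, now at about (413,142) and clear of the table. Carrying it over to the plate.

```bash
python3 -m handwheel '{"gripper":[1,1,1,1,1],"offset":[[0,6,20],[0,16,50],[0,27,86],[0,38,122],[0,48,158]],"rot":[[0,0,0],[-1,0,0],[-1.5,0,0],[-2,0,0],[-2.6,0,0]]}' ; python3 -m handwheel '{"gripper":[1,1,1,1,1],"offset":[[0,11,36],[0,22,72],[0,33,108],[0,44,144],[0,55,180]],"rot":[[0,0,0],[0,0,0],[0,0,0],[0,0,0],[0,0,0]]}'; python3 -c "
from h import *
go([524.3,-178,128],-8.9)"
```

```text
time_s: 7.52
ee_pos: [495.1, 126.0, 125.2]
ee_rot: [-62.3, 89.8, -161.1]
force: [0.8, 0.1, -1.7]
gripper_width: 13.8
time_s: 7.93
ee_pos: [521.4, -60.3, 125.3]
ee_rot: [-88.2, 89.8, 172.9]
force: [0.9, 0.1, -2.3]
gripper_width: 13.6
t 7.9333 tcp [521.4 -60.3 125.3] jaw -8.92 F [ 0.9  0.1 -2.3] w 13.6 q [ -8.  17. 101.  -0.  63.   1.]
offset [ -2.8  21.1 115.8] rot [-0.02  0.01  0.21] zaxis [-0.155 -0.988  0.   ]
```

```bash
python3 -m handwheel '{"gripper":[1,1,1,1,1],"offset":[[0,6,35],[0,12,65],[0,17,90],[0,20,108],[0,21,116]],"rot":[[0,0,0],[0,0,0],[0,0,0],[0,0,0],[0,0,0]]}' ; python3 -m handwheel '{"gripper":[1,1,1,1,1],"offset":[[15,0,0],[30,0,0],[50,0,0],[70,0,0],[70,0,0]],"rot":[[0,0,0],[0,0,0],[0,0,0],[0,0,0],[0,0,0]]}'; python3 -c "
from h import *
import cv2
go([524.3,-178,19],-8.9)
for n in ('scene','top'): cv2.imwrite('pics/p_'+n+'.png',grab_frame(n)[:,:,::-1])"
```

```text
time_s: 8.35
ee_pos: [524.3, -178.7, 125.0]
ee_rot: [-85.3, 89.8, 175.6]
force: [-0.1, 0.5, -2.1]
gripper_width: 14.0
time_s: 8.77
ee_pos: [521.4, -174.3, 52.3]
ee_rot: [-102.5, 89.4, 158.6]
force: [-2.6, 0.4, -3.4]
gripper_width: 13.8
t 8.7667 tcp [ 521.4 -174.3   52.3] jaw -8.89 F [-2.6  0.4 -3.4] w 13.8 q [-20.  23. 103.   0.  55. -11.]
offset [33.3  3.8  3.3] rot [ 0.01 -0.14  0.62] zaxis [-0.155 -0.988 -0.002]
```

View pics/p_scene.png

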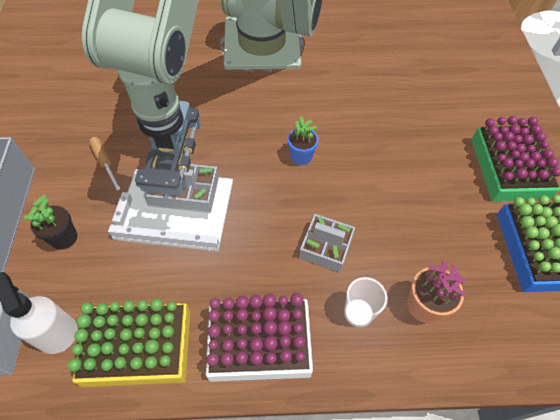

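View pics/p_top.png

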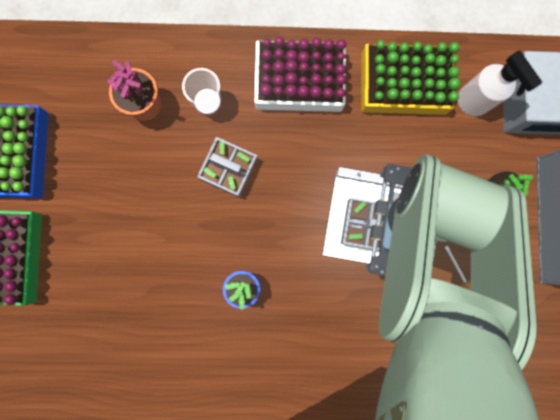

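The tray hangs over the open part of the plate, parallel to the long stop. Lowering it now, then pressing.

```bash
python3 -m handwheel '{"gripper":[1,1,1,1,1],"offset":[[10,0,0],[18,0,0],[24,0,0],[28,0,0],[28,0,0]],"rot":[[0,0,0],[0,0,0],[0,0,0],[0,0,0],[0,0,0]]}' 50; python3 -m handwheel '{"gripper":[1,1,1],"offset":[[2,0,0],[4,0,0],[4,0,0]],"rot":[[0,0,0],[0,0,0],[0,0,0]]}'; python3 -m handwheel '{"gripper":[1,1,1],"offset":[[1,0,0],[2,0,0],[2,0,0]],"rot":[[0,0,0],[0,0,0],[0,0,0]]}'
```

```text
time_s: 9.28
ee_pos: [524.7, -176.1, 28.3]
ee_rot: [-103.4, 89.9, 157.7]
force: [0.4, 0.3, -2.3]
gripper_width: 13.8
time_s: 9.53
ee_pos: [525.4, -176.3, 25.1]
ee_rot: [-173.5, 90.0, 87.6]
force: [0.2, -0.5, -1.9]
gripper_width: 13.9
time_s: 9.78
ee_pos: [525.4, -176.3, 23.1]
ee_rot: [-150.3, 90.0, 110.8]
force: [0.4, -0.3, -3.5]
gripper_width: 13.6
```

```bash
python3 -m handwheel '{"gripper":[1,1,1],"offset":[[0,0,0],[0,0,0],[0,0,0]],"rot":[[0,0,0],[0,0,0],[0,0,0]]}'
```

```text
time_s: 10.03
ee_pos: [525.5, -176.4, 23.3]
ee_rot: [111.7, 90.0, 12.8]
force: [0.3, -0.8, -2.0]
gripper_width: 13.9
```

```bash
python3 -m handwheel '{"gripper":[1,1,1,1],"offset":[[1,0,0],[2,0,0],[3,0,0],[3,0,0]],"rot":[[0,0,0],[0,0,0],[0,0,0],[0,0,0]]}'; python3 -m handwheel '{"gripper":[1,1],"offset":[[1,0,0],[1,0,0]],"rot":[[0,0,0],[0,0,0]]}'; python3 -m handwheel '{"gripper":[1,1],"offset":[[1,0,0],[1,0,0]],"rot":[[0,0,0],[0,0,0]]}'
```

```text
time_s: 10.37
ee_pos: [525.2, -176.3, 19.9]
ee_rot: [-110.6, 90.0, 150.4]
force: [-1.1, 0.3, -3.1]
gripper_width: 13.9
time_s: 10.53
ee_pos: [525.6, -176.4, 19.5]
ee_rot: [94.2, 90.0, -4.7]
force: [-0.9, 0.2, -1.4]
gripper_width: 14.1
time_s: 10.7
ee_pos: [525.6, -176.4, 19.5]
ee_rot: [88.1, 90.0, -10.9]
force: [-3.0, 1.2, 7.5]
gripper_width: 14.1
```

```bash
python3 -m handwheel '{"gripper":[1,1,1,1],"offset":[[0.5,0,0],[0.8,0,0],[0.8,0,0],[0.8,0,0]],"rot":[[0,0,0],[0,0,0],[0,0,0],[0,0,0]]}'; python3 -c "
from h import *
import cv2
go([0,0,0],-8.9)
for n in ('scene','top'): cv2.imwrite('pics/q_'+n+'.png',cv2.resize(grab_frame(n)[130:280,100:240] if n=='scene' else grab_frame(n)[150:290,310:460],None,fx=5,fy=4)[:,:,::-1])"
```

```text
time_s: 11.03
ee_pos: [525.6, -176.4, 19.4]
ee_rot: [84.0, 89.9, -14.9]
force: [-2.5, 0.6, 12.1]
gripper_width: 13.7
t 11.0333 tcp [ 525.6 -176.4   19.4] jaw -8.93 F [-2.5  0.6 12.1] w 13.7 q [-20.  25. 105.   0.  50. -11.]
offset [  18.9 -546.6  -92.7] rot [-0.03  0.01 -0.06] zaxis [-0.155 -0.988  0.   ]
```

View pics/q_scene.png

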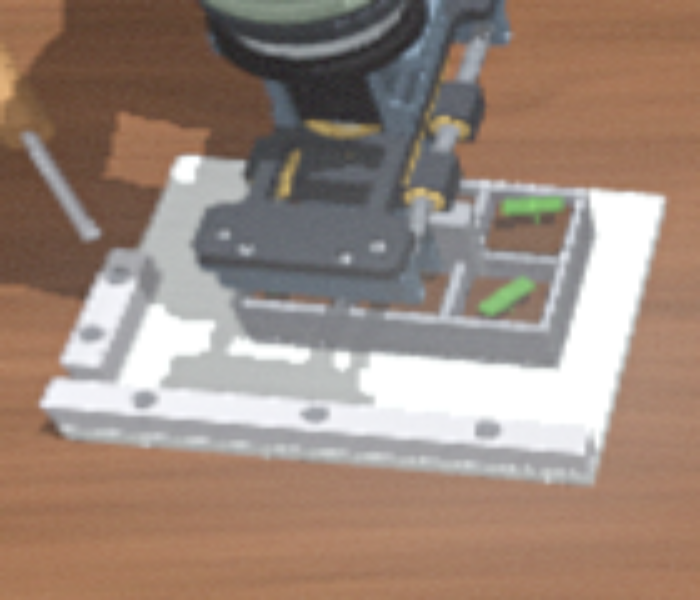

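View pics/q_top.png

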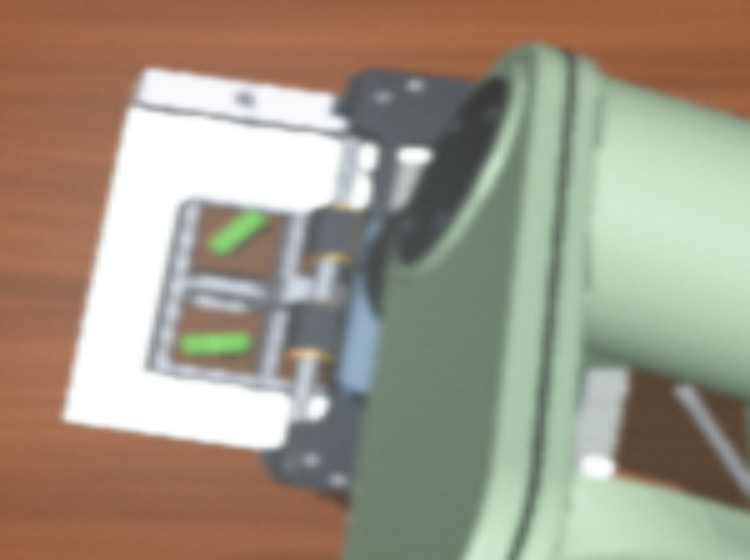

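The tray stands flat and parallel on the plate, by my estimate 44 mm from the long stop and 47 mm from the short one, and the tool presses with 12 N. I'll ease the press and slide towards the long stop.

```bash
python3 -m handwheel '{"gripper":[1,1,1,1,1],"offset":[[-0.8,2,0],[-0.8,8,0],[-0.8,14,0],[-0.8,20,0],[-0.8,26,0]],"rot":[[0,0,0],[0,0,0],[0,0,0],[0,0,0],[0,0,0]]}'; python3 -m handwheel '{"gripper":[1,1,1,1,1],"offset":[[0,4,0],[0,8,0],[0,11,0],[0,12,0],[0,12,0]],"rot":[[0,0,0],[0,0,0],[0,0,0],[0,0,0],[0,0,0]]}'
```

```text
time_s: 11.55
ee_pos: [547.3, -179.8, 19.7]
ee_rot: [-92.3, 89.6, 168.8]
force: [-15.1, 2.4, 19.7]
gripper_width: 14.1
time_s: 11.97
ee_pos: [559.3, -181.6, 19.7]
ee_rot: [-92.4, 89.6, 168.7]
force: [-10.5, 2.1, 14.4]
gripper_width: 13.7
```

```bash
python3 -m handwheel '{"gripper":[1,1,1],"offset":[[-0.8,2,0],[-0.8,4,0],[-0.8,4,0]],"rot":[[0,0,0],[0,0,0],[0,0,0]]}'; python3 -m handwheel '{"gripper":[1,1,1],"offset":[[0,1,0],[0,2,0],[0,2,0]],"rot":[[0,0,0],[0,0,0],[0,0,0]]}';  python3 -m handwheel '{"gripper":[1,1,1],"offset":[[0,1,0],[0,2,0],[0,2,0]],"rot":[[0,0,0],[0,0,0],[0,0,0]]}'
```

```text
time_s: 12.22
ee_pos: [566.7, -182.9, 19.5]
ee_rot: [-89.5, 90.0, 171.6]
force: [-3.9, 0.2, 5.6]
gripper_width: 13.8
time_s: 12.47
ee_pos: [566.8, -182.9, 19.6]
ee_rot: [-91.5, 89.7, 169.6]
force: [-9.0, 1.4, 10.0]
gripper_width: 13.9
time_s: 12.72
ee_pos: [567.8, -183.0, 19.6]
ee_rot: [-92.1, 89.6, 169.0]
force: [-11.8, 0.2, 12.6]
gripper_width: 14.0
```

```bash
python3 -m handwheel '{"gripper":[1,1,1],"offset":[[-0.7,0,0],[-0.7,1,0],[-0.7,1,0]],"rot":[[0,0,0],[0,0,0],[0,0,0]]}';python3 -c "
from h import *
import cv2
i=grab_frame('scene')[:,:,::-1]; cv2.imwrite('pics/r_s.png',cv2.resize(i[160:260,100:240],None,fx=5.5,fy=5.5,interpolation=2)); i=grab_frame('top')[:,:,::-1]; cv2.imwrite('pics/r_t.png',cv2.resize(i[155:270,310:410],None,fx=5,fy=5,interpolation=2))"
```

```text
time_s: 12.97
ee_pos: [567.8, -183.0, 19.7]
ee_rot: [-92.2, 89.5, 168.9]
force: [-12.0, 1.4, 9.0]
gripper_width: 13.8
```

View pics/r_s.png

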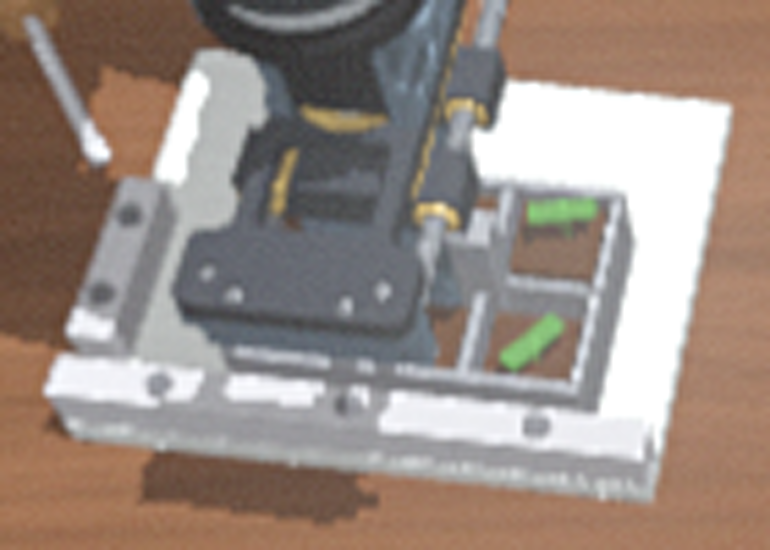

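View pics/r_t.png

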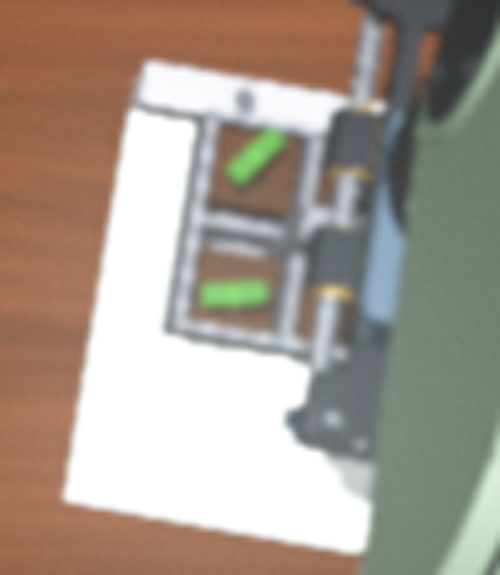

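The tray is against the long stop and square to it, with no gap in either view. Now along the stop.

```bash
python3 -m handwheel '{"gripper":[1,1,1,1,1],"offset":[[-0.5,-0.5,2],[-0.5,-0.5,8],[-0.5,-0.5,14],[-0.5,-0.5,20],[-0.5,-0.5,26]],"rot":[[0,0,0],[0,0,0],[0,0,0],[0,0,0],[0,0,0]]}'; python3 -m handwheel '{"gripper":[1,1,1,1,1],"offset":[[0,0,5],[0,0,10],[0,0,13],[0,0,14],[0,0,14]],"rot":[[0,0,0],[0,0,0],[0,0,0],[0,0,0],[0,0,0]]}'; python3 -c "
from h import *
go([561.8,-229.4,19.5],-8.9)"
```

```text
time_s: 13.48
ee_pos: [564.5, -204.1, 20.1]
ee_rot: [-135.3, 89.4, 125.8]
force: [-6.4, 14.8, 9.1]
gripper_width: 13.9
time_s: 13.9
ee_pos: [562.3, -218.3, 20.1]
ee_rot: [-133.4, 89.4, 127.6]
force: [-7.1, 13.3, 8.5]
gripper_width: 14.1
t 13.9 tcp [ 562.3 -218.3   20.1] jaw -8.97 F [-7.1 13.3  8.5] w 14.1 q [-22.  29.  98.   0.  54. -14.]
offset [ 0.5  1.2 11. ] rot [-0.07 -0.42  0.44] zaxis [-0.156 -0.988 -0.007]
```

```bash
python3 -m handwheel '{"gripper":[1,1,1,1],"offset":[[-0.3,0,3],[-0.3,0,6],[-0.3,0,8],[-0.3,0,8]],"rot":[[0,0,0],[0,0,0],[0,0,0],[0,0,0]]}'; python3 -m handwheel '{"gripper":[1,1,1],"offset":[[0,0,1],[0,0,2],[0,0,2]],"rot":[[0,0,0],[0,0,0],[0,0,0]]}';  python3 -m handwheel '{"gripper":[1,1,1],"offset":[[0,0,1],[0,0,2],[0,0,2]],"rot":[[0,0,0],[0,0,0],[0,0,0]]}'
```

```text
time_s: 14.23
ee_pos: [561.0, -226.5, 20.1]
ee_rot: [-131.4, 89.4, 129.7]
force: [-7.5, 11.8, 7.5]
gripper_width: 13.7
time_s: 14.48
ee_pos: [560.7, -228.1, 20.1]
ee_rot: [-132.3, 89.4, 128.7]
force: [-6.9, 12.4, 8.6]
gripper_width: 13.7
time_s: 14.73
ee_pos: [560.5, -229.8, 20.1]
ee_rot: [-134.5, 89.4, 126.5]
force: [-5.5, 14.1, 8.2]
gripper_width: 13.5
```

```bash
python3 -m handwheel '{"gripper":[1,1,1],"offset":[[-0.2,0,1],[-0.2,0,2],[-0.2,0,2]],"rot":[[0,0,0],[0,0,0],[0,0,0]]}';  python3 -m handwheel '{"gripper":[1,1,1],"offset":[[0,0,0.7],[0,0,1.5],[0,0,1.5]],"rot":[[0,0,0],[0,0,0],[0,0,0]]}'
```

```text
time_s: 14.98
ee_pos: [560.5, -229.7, 20.3]
ee_rot: [-142.6, 89.2, 118.4]
force: [-5.3, 20.0, 8.0]
gripper_width: 13.7
time_s: 15.23
ee_pos: [560.5, -229.7, 20.4]
ee_rot: [-147.3, 89.1, 113.7]
force: [-4.5, 23.8, 9.1]
gripper_width: 14.0
```

It met the short stop: position is unchanged and the force is rising. I'll relieve the side load, open the gripper and rise.

```bash
python3 -m handwheel '{"gripper":[1,1,1],"offset":[[0,0,-1.5],[0,0,-2.5],[0,0,-2.5]],"rot":[[0,0,0],[0,0,0],[0,0,0]]}' 20;  python3 -m handwheel '{"gripper":[0.7,0.6,0.6,0.6,0.6],"offset":[[0,0,0],[0,0,0],[0,0,0],[0,0,0],[0,0,0]],"rot":[[0,0,0],[0,0,0],[0,0,0],[0,0,0],[0,0,0]]}'; python3 -m handwheel '{"gripper":[0.6,0.6,0.6,0.6,0.6],"offset":[[0,0,0],[-5,0,0],[-20,0,0],[-45,0,0],[-80,0,0]],"rot":[[0,0,0],[0,0,0],[0,0,0],[0,0,0],[0,0,0]]}'
```

```text
time_s: 15.48
ee_pos: [560.5, -229.8, 20.3]
ee_rot: [-138.0, 89.3, 123.0]
force: [-6.5, 15.1, 7.1]
gripper_width: 13.9
time_s: 15.9
ee_pos: [563.8, -236.5, 20.8]
ee_rot: [75.0, 89.9, -23.9]
force: [-0.5, 0.9, -0.1]
gripper_width: 36.3
time_s: 16.32
ee_pos: [561.3, -235.3, 99.4]
ee_rot: [-105.2, 89.7, 155.9]
force: [-1.0, -1.7, 0.1]
gripper_width: 36.5
```

```bash
python3 -m handwheel '{"gripper":[0.6,0.6,0.6,0.6,0.6],"offset":[[-30,0,0],[-50,-20,-20],[-70,-45,-40],[-80,-75,-60],[-90,-110,-80]],"rot":[[0,0,0],[0,0,0],[0,0,0],[0,0,0],[0,0,0]]}'; python3 -m handwheel '{"gripper":[0.6,0.6,0.6,0.6,0.6],"offset":[[0,-15,-35],[0,-30,-70],[0,-30,-105],[0,-30,-140],[0,-30,-175]],"rot":[[0,0,0],[0,0,0],[0,0,0],[0,0,0],[0,0,0]]}';python3 -c "
from h import *
import cv2
a=[]
for n in ('scene','top'): cv2.imwrite('pics/e_'+n+'.png',grab_frame(n)[:,:,::-1])
i=cv2.imread('pics/e_top.png'); cv2.imwrite('pics/e_tz.png',cv2.resize(i[160:280,315:455],None,fx=5,fy=5,interpolation=2))"
```

```text
time_s: 16.73
ee_pos: [467.1, -139.4, 192.1]
ee_rot: [87.4, 89.8, -11.6]
force: [0.1, 0.5, 0.8]
gripper_width: 36.4
time_s: 17.15
ee_pos: [464.3, 39.2, 191.7]
ee_rot: [101.7, 89.9, 2.7]
force: [0.9, 0.1, -1.3]
gripper_width: 36.2
```

View pics/e_scene.png

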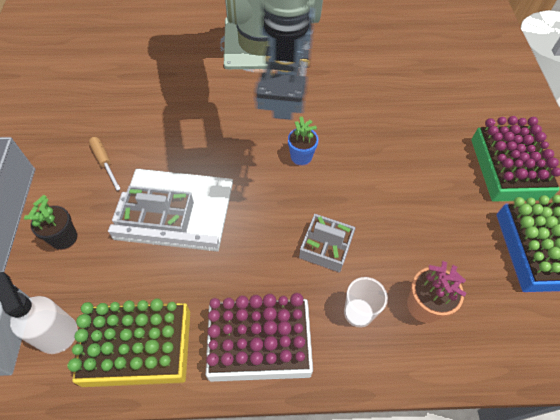

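View pics/e_tz.png

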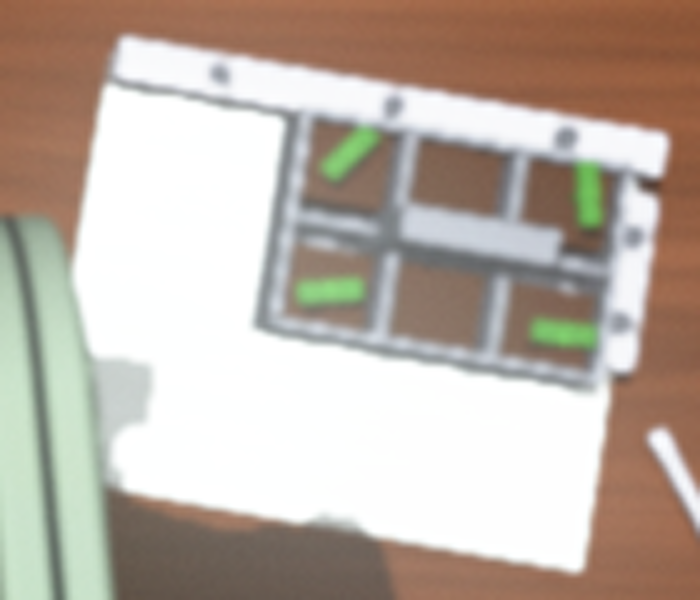

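The tray lies in the corner of the plate, against both stops, and carrier4 looks untouched at (328,241). A numeric check before handing in.

```bash
python3 -c "
from h import *
J=lambda p:(np.array(p,float)+.5)/5-.5+[315,160]
ex=np.array([.988,-.1547]);ey=np.array([.1547,.988])
for z,p in ((52,[(300,110),(632,170),(598,388),(265,325)]),(87,[(405,205),(562,232),(560,262),(398,238)])):
    c=onz('top',J(p),z); d=c.mean(0)[:2]-[561.8,-229.4]; e=c[0]-c[1]; print(d@ex,d@ey,np.degrees(np.arctan2(e[1],e[0])), np.linalg.norm(e))
a=cv2.imread('pics/top0.png')[130:205,190:265].astype(int); b=cv2.imread('pics/e_top.png')[130:205,190:265].astype(int); print(abs(a-b).mean())
print(state()['force'],np.abs(state()['qvel']).max())
job_done()"
```

```text
-1.9937069683573734 1.0377128254594072 81.04690227354686 131.88142557337525
-0.002474464839027639 -0.4475257088727867 81.51465245971495 59.65312784292496
13.874666666666666
[-0.06423419 -0.63008733 -0.03338798] 4.131131809356118
the job is handed in; nothing more can be done
```

```bash
python3 -c "
import cv2,numpy as np
a=cv2.imread('pics/top0.png')[130:205,190:265]; b=cv2.imread('pics/e_top.png')[130:205,190:265]
cv2.imwrite('pics/c4.png',cv2.resize(np.hstack([a,b]),None,fx=4,fy=4))"
```

```text
(no output)
```

View pics/c4.png

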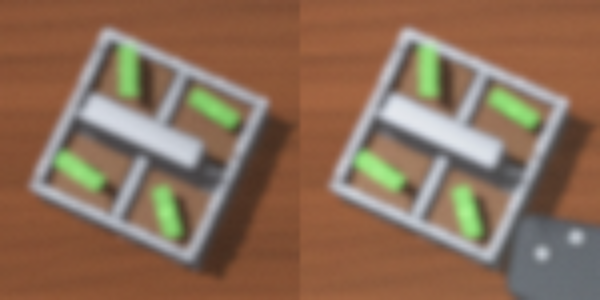

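I gripped the six-cell carrier by its spine, set it on the open part of the plate and pressed it down. The tool read 12 N upward, taken with about 44 mm and 47 mm of clearance to the stops. I then slid it against the long stop, then along to the short stop, released it and handed the job in at about 17.3 s of the 40 s.

**Final position:** the last top view puts the carrier within about 2 mm of home in x and 1 mm in y. It is parallel to the long stop within about 0.5°, and the gripper is clear of it.

**What went wrong or disagreed:**
- **First grasp missed:** the finger tips sit about 40 mm above the reported TCP, so the jaws shut above the spine without moving the carrier. I measured that offset in the pictures and corrected for it.
- **Four-cell carrier check:** a before/after pixel comparison differed by 13.9 grey levels. The two pictures side by side show the carrier in the same place. The difference comes from the gripper entering one corner of the later picture and a shift in lighting.
- **Arm not fully still at hand-in:** one joint still read about 4°/s, but the arm was touching nothing.

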